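# Find the rotor's heavy side by feel and hold it down

## Task

The sealed rotor on the bearing stand is heavier on one side, but looks alike all round, and its stiff bearing stops it well short of the bottom. Find the heavy side by feel: turn the rotor by its spokes, top away from the robot, until it rolls back by itself when let go, then do the same with the top coming towards the robot. Then turn the heavy side straight down below the axle and finish while gripping a spoke and holding the rotor still there; leave the things standing around alone.

Things in the scene. Friction and masses are not known exactly. Their poses are not given: they have to be found in the camera images.
- rotor: The rotor: a sealed aluminium drum, 112 mm diameter, 44 mm thick, with six identical spokes standing out radially every 60 deg. Origin: drum centre, on the axle. Own y lies along the axle (level); own +z points along one spoke. It turns only about the axle, endlessly, either way. A weight is hidden inside one side; its own axes and looks say nothing about which.
- grip (a point): Middle of the black grip of the rotor's spoke at own +z, 86 mm from the axle's centre line. Each spoke ends in such a round grip, 16 mm diameter, from 66 to 102 mm from the centre line; inward of it a 10 mm rod runs into the drum. A spoke near the top is pinched from above, the fingers closing along the axle.
- axle (a point): Axle centre, fixed, 130 mm above the table; own x points away from the robot, own y along the axle. The weight's moment is 0.25 to 0.3 N m with the heavy side level. Bearing drag, 0.19 N m plus 0.12 N m s/rad, keeps the rotor as left up to 38 to 49 deg (same on both sides) from heavy-side-down, where it also starts; from farther out it rolls back slowly and stops there, without overswing.
- stand: The stand, fixed to the table: a steel base plate 170 x 150 x 14 mm (150 along the axle) and two posts, 34 x 16 mm, centred 45 mm to either side of the drum's middle along the axle (own y), with black bearings 20 mm long and 42 mm diameter, reaching 55 mm from the middle and 151 mm above the table. Origin: under the base's centre.
- beaker: Bystander, loose: open glass beaker, 68 mm across, 85 mm tall. Origin under its middle.
- driver: Bystander, loose: screwdriver lying flat, 170 mm long. Origin underneath.
- magbase: Bystander, loose: grey magnetic base, 50 x 60 x 55 mm, with a thin steel post to 145 mm height. Origin under its middle.
- pillar: Bystander, loose: steel optical post on a 52 mm round foot, 85 mm tall. Origin under its middle.
- dish: Bystander, loose: shallow white dish, 90 mm across, 18 mm tall. Origin under its middle.
- clamp: Bystander, loose: small aluminium clamp block 70 x 22 x 20 mm with a black screw on top, 36 mm tall. Origin under its middle.
- jar: Bystander, loose: lidded glass jar, 52 mm across, 60 mm tall. Origin under its middle.
Things that resemble listed ones, but are neither listed nor needed, are in the scene too. There is more than one size of the stand; the job needs the largest.

How it is judged:
By the outcome, as a careful person would: the job done as asked, in the order asked, and still so for the second after the job is handed in, while the arm keeps its last pose, push and grip.
It also fails if it takes over 72 s, if anything falls off the work surface, if the arm or the gripper's body presses on something with over 40 N, if the wrist force passes 120 N, or if a joint passes its speed limit or range.

## Robot

A 6-joint arm with a two-finger parallel gripper is mounted at the origin on the work surface. World frame = base frame: x ahead of the robot, y to its left, z up, the work surface at z = 0. Lengths are in m, angles in degrees, forces in N, time in s.
With the tool pointing down it reaches from about 0.25 to 0.725 m from the base axis. Payload 9.7 kg.
Tool frame: the origin (TCP) lies on the mounting face of the last link; the fingertips stand 173 mm ahead of it and the grasp point (between the pads) lies ahead of it (ctrl.grip_point_offset is the z of the grasp point in the tool frame, in m); z points along the fingers, y is the line along which they close (so a half turn about z gives the same grasp; the last joint's range is limited). The gripper opens to 85 mm and grips with 20 to 120 N. Pads are 22 mm wide; open, the fingers measure 114 mm over their backs; the gripper's body (76 mm by 85 mm) begins 54 mm behind the grasp point. The pads swing forward as they close: fully open they stand 13 mm farther back than shut.
Start: joints at [68.927, 4.979, 10.078, 95.1, 0, 90], TCP at [0.198, 0.513, 0.405] pointing down, gripper open.
Joint ranges: [-179.16, 179.16], [-48.56, 103.87], [-65.8, 70.77], [-126.05, 130.52], [-82.76, 87.17], [-180, 180]. Speed limits (degrees/s): [127.2, 127.2, 147.25, 180, 180, 180].

## Interface

Orientations are given as a 3x3 rotation matrix whose columns are the frame's x, y, z axes.
In Python, from station import ctrl gives the robot as it stands.
- The arm moves only by the tool carry_out, never from a script. Its argument "plan" is one flat list of numbers, 5 for each row, row after row: the closure, from 0 (fully open) to 1 (shut), then the shift along the tool's x, y, z in mm, then the turn about the tool's z in rad. A call has 1 to 5 rows; each row shifts and turns the commanded pose from where the row before left it, along the tool's axes as they then stand; what a row does not reach is not made up. A row lasts 1/8 s, in which the tool goes at most 62.5 mm and 10.7 degrees, less where a joint would pass 70% of its speed; a pose out of reach is approached as far as the arm can. A call with a gripper value outside its range is refused whole. The fingers move at their own pace and stop on an object; the grip force is fixed at half the most. Time passes only in rows, so rows that do not move let the fingers close. It gives the time, the measured TCP pose, the force, the opening and the grip force at its end, in the units of the state.
- ctrl.get_state(): the state, without advancing time (a new reading comes with each control period).
- ctrl.grab_frame(name): name is "scene" or "top" or "wrist"; returns (picture, depth): 400x640x3 uint8, blue, green, red; 400x640 float32, m along the optical axis (not along the pixel's ray), 0 where there is no reading.
- ctrl.camera_model(name): a dict with "K" (3x3 intrinsics, pixels), "cam_to_world" (4x4, takes a point from camera to world coordinates). Camera axes: x right, y down, z forward; pixel columns grow to the right and rows downward; lengths in m; the calibration is good to about 2 mm. A picture is of the moment at which its call begins: read the wrist's pose just before it. camera_model takes no time and is no camera call; for the wrist camera it gives the pose at the moment of the call.
- ctrl.job_done(): hands the job in; it is judged then, once.
Trained networks look in the newest picture that a camera, given by its name, has taken for a name from the list of things; names that differ only in an ending like _2 or _b are one class to them, and where a whole thing is asked for, a point or a joint stands for the part that bears it (a point fixed in the world has none). Each returns a list of dicts, best first, with "score" (0 to 1); they miss things now and then, are a little off and sometimes report something else, mostly with a low value. They report only what shows in the picture. A call takes as long as a camera call. They do not tell look-alikes from the thing itself.
- ctrl.look_for(camera, target): "centre" ([x, y, z] in m, in world coordinates, good to about 4 mm: the middle of the surface that is visible of it).
The state is a dict: "time_s": time; "joint_pos": joint angles; "qd": joint speeds; "joint_torque": joint torques, N m; "eef_pos": TCP position; "eef_rot": TCP orientation; "contact_force": force on the tool from outside, world axes, zero at the start; "moment": the same for the moment, N m; "finger_gap": finger opening in m; "grip_force": force on a finger pad.
Only numpy, scipy, OpenCV 4.12 (cv2) and the standard library are available. Lean on these libraries where they do the work, as an engineer would, in place of code of your own. Each camera call takes 0.05 s, during which the arm holds its last target. There are 200 camera calls.

## Working session

There is one attempt and no reset: what is moved stays moved. The work goes in short steps, Python scripts to look and compute and a tool call to move; the robot and the scene stay as the last step left them, time stands still between calls to the robot, and variables do not carry over. Pictures are saved under pics/ and viewed, at most 10 in all, crops included, and the job is handed in when it is done.

Besides the shell and the picture viewer there is one more tool, called after "Call:" as name(argument=value, ...) on one line, values as JSON. carry_out: Moves the arm, as the interface text tells. Its arguments: {"type":"object","properties":{"plan":{"type":"array","items":{"type":"number"}}},"required":["plan"]}

```bash
mkdir -p pics; cat > h.py <<'E'
import numpy as np, cv2
from station import ctrl
np.set_printoptions(precision=4,suppress=True)
def grab(n):
    im,d=ctrl.grab_frame(n); m=ctrl.camera_model(n); return im,d,np.array(m["K"]),np.array(m["cam_to_world"])
def cloud(d,K,T):
    v,u=np.mgrid[:d.shape[0],:d.shape[1]]
    p=np.stack([(u-K[0,2])/K[0,0]*d,(v-K[1,2])/K[1,1]*d,d],-1)
    return p@T[:3,:3].T+T[:3,3]
E
python3 - <<'E'
from h import *
for n in("scene","top"):
    im,d,K,T=grab(n); cv2.imwrite(f"pics/{n}0.png",im); np.savez(f"{n}0.npz",im=im,d=d,K=K,T=T)
    print(n,T[:3,3],T[:3,2])
    for t in("rotor","stand"):
        for r in ctrl.look_for(n,t)[:4]:
            c=np.array(r["centre"]); p=K@(T[:3,:3].T@(c-T[:3,3])); print(t,c,p[:2]/p[2],r["score"])
print(ctrl.get_state(),ctrl.grip_point_offset)
E
```

```text
scene [1.2872 0.1793 0.9114] [-0.6937 -0.1361 -0.7073]
rotor [0.8076 0.0909 0.1317] [323.1304 276.9975] 0.89
rotor [0.3788 0.0605 0.1308] [336.6775 163.3973] 0.76
rotor [ 0.6063 -0.0182  0.1723] [297.0196 201.3489] 0.63
stand [ 0.5957 -0.0136  0.0153] [302.0251 233.9378] 0.84
stand [0.8113 0.0897 0.0153] [322.6717 301.9001] 0.71
stand [0.367  0.06   0.0099] [336.3111 187.4102] 0.63
top [0.4589 0.0593 1.2062] [ 0.0946 -0.007  -0.9955]
rotor [0.7781 0.0884 0.1336] [307.2619 120.6304] 0.94
rotor [ 0.5689 -0.0252  0.1727] [352.2521 197.084 ] 0.86
rotor [0.3558 0.0555 0.1389] [320.6966 281.8298] 0.71
stand [0.3585 0.0537 0.0109] [321.1321 276.4818] 0.85
stand [0.7753 0.0843 0.0132] [309.8079 133.4229] 0.79
stand [ 0.5622 -0.0197  0.0146] [346.0066 205.1985] 0.7
{'time_s': 0.3, 'joint_pos': array([68.9275,  4.988 , 10.0656, 95.1011, -0.0006, 89.9999]), 'qd': array([-0.0164, -0.017 ,  0.1235, -0.0906,  0.0449, -0.0394]), 'joint_torque': array([  0.    , -51.9565,  46.4319,   0.0066,   0.    ,   0.    ]), 'eef_pos': array([0.1977, 0.5132, 0.4045]), 'eef_rot': array([[-0.9331,  0.3595, -0.0001],
       [ 0.3595,  0.9331, -0.0004],
       [-0.    , -0.0004, -1.    ]]), 'contact_force': array([-1.0483, -0.7076, -0.6315]), 'moment': array([-0.0231,  0.0223,  0.0469]), 'grip_force': 0.0, 'finger_gap': 0.08531927103189475} 0.1547
```

View pics/scene0.png

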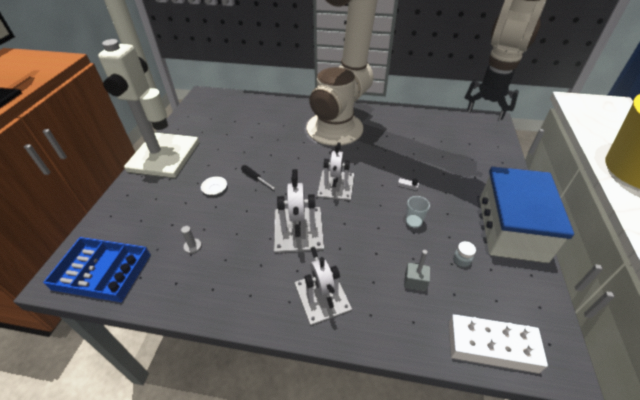

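View pics/top0.png

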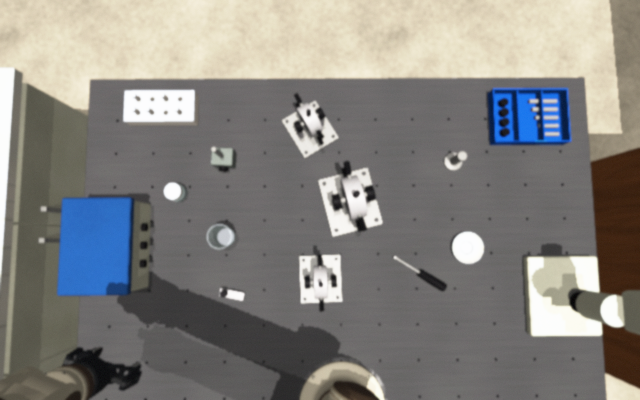

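Candidates in the scene picture: rotor stands at (297,201), (323,277) and (337,163). The middle one (297,201) looks largest, so I'll measure all the plates and check it in a crop.

```bash
cat >> h.py <<'E'
from scipy.optimize import least_squares
def spokeres(P,c,yaw,phi):
    # P world pts; residual to six capsule-like spokes; phi: angle of spoke from up, towards away (+x)
    ex=np.array([np.cos(yaw),np.sin(yaw),0]); ey=np.array([-np.sin(yaw),np.cos(yaw),0])
    q=P-c; X=q@ex; Y=q@ey; Z=q[:,2]
    a=np.arctan2(X,Z); k=np.round((a-phi)/(np.pi/3)); t=phi+k*np.pi/3
    r=X*np.sin(t)+Z*np.cos(t); s=X*np.cos(t)-Z*np.sin(t)
    d=np.hypot(s,Y)-8; 
    return X,Y,Z,r,s,a
def sel(P,c,yaw,z0=0.03):
    X,Y,Z,r,s,a=spokeres(P,c,yaw,0)
    R=np.hypot(X,Z); return P[(np.abs(Y)<.014)&(R>.067)&(R<.1)&(P[:,2]>z0)]
def fitphi(P,c,yaw,full=False):
    Q=sel(P,c,yaw); best=None
    def f(p):
        cc=c+np.array([p[1],p[2],p[3]]) if full else c
        X,Y,Z,r,s,a=spokeres(Q,cc,yaw+(p[4] if full else 0),p[0])
        reg=np.array(p[1:4])/.003*.002*np.sqrt(len(Q))*.3 if full else []
        return np.r_[np.hypot(s,Y)-.008,reg]
    for p0 in np.radians([-25,-15,-5,5,15,25]):
        o=least_squares(f,[p0]+[0]*(4 if full else 0),loss='soft_l1',f_scale=.002)
        if best is None or o.cost<best.cost: best=o
    o=best; ph=(np.degrees(o.x[0])+30)%60-30
    return ph,o.x,len(Q),np.median(np.abs(f(o.x)[:len(Q)]))
E
python3 - <<'E'
from h import *
C={n:np.load(n+"0.npz") for n in("scene","top")}
PC={n:cloud(z["d"],z["K"],z["T"]) for n,z in C.items()}
for n in PC:
    P=PC[n]
    for s in([.567,-.02],[.777,.086],[.358,.056]):
        m=(np.hypot(P[...,0]-s[0],P[...,1]-s[1])<.13)
        pl=m&(P[...,2]>.006)&(P[...,2]<.02)
        (cx,cy),wh,an=cv2.minAreaRect((P[pl][:,:2]*1000).astype(np.float32))
        print(n,s,"plate",cx,cy,wh,an,"zmax",P[m][:,2].max())
z=C["scene"]; cv2.imwrite("pics/crop.png",cv2.resize(z["im"][130:330,240:400],None,fx=3,fy=3,interpolation=cv2.INTER_CUBIC))
E
```

```text
scene [0.567, -0.02] plate 578.4818725585938 -16.555892944335938 (199.51998901367188, 231.63375854492188) 5.043858051300049 zmax 0.23462405833453226
scene [0.777, 0.086] plate 794.8904418945312 103.23251342773438 (197.75250244140625, 196.80723571777344) 51.375938415527344 zmax 0.18385620208921616
scene [0.358, 0.056] plate 358.171142578125 35.87335968017578 (223.28189086914062, 183.11923217773438) 17.200761795043945 zmax 0.18341418295466438
top [0.567, -0.02] plate 567.2444458007812 -41.59858703613281 (218.29931640625, 193.32005310058594) 26.098054885864258 zmax 0.23424356153042047
top [0.777, 0.086] plate 794.2586669921875 91.93385314941406 (211.53807067871094, 163.53302001953125) 62.01899719238281 zmax 0.18116784093542604
top [0.358, 0.056] plate 363.909423828125 43.039337158203125 (179.74705505371094, 229.8765869140625) 45.68558120727539 zmax 1.2062095708755327
```

View pics/crop.png

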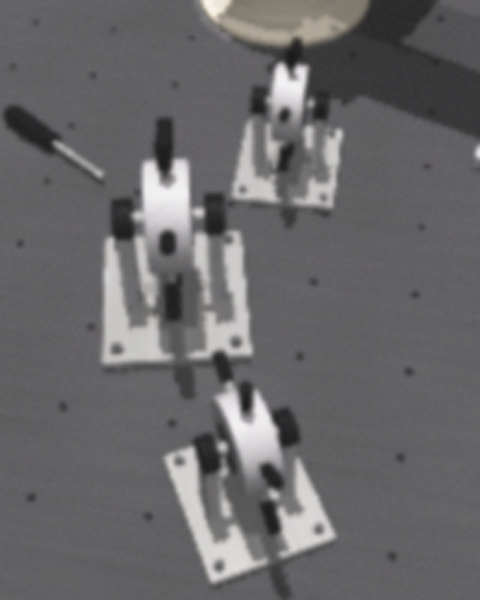

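The crop shows the middle stand is the largest: its plate spans (103,235)-(250,365), and its spoke top at 234 mm matches 130+102. The spokes are at crop (165,130), (168,243) and (172,295). Next I'll fit the axle and spoke angle.

```bash
python3 - <<'E'
from h import *
C={n:np.load(n+"0.npz") for n in("scene","top")}
S=[];
for n,z in C.items():
    P=cloud(z["d"],z["K"],z["T"]); g=z["im"].min(-1)
    m=(np.hypot(P[...,0]-.567,P[...,1]+.02)<.125)
    pl=m&(P[...,2]>.008)&(P[...,2]<.02)&(g>120)
    k,l,st,ce=cv2.connectedComponentsWithStats(cv2.morphologyEx(pl.astype(np.uint8),cv2.MORPH_CLOSE,np.ones((7,7))))
    j=1+np.argmax(st[1:,4]); pl&=(l==j)
    R=cv2.minAreaRect((P[pl][:,:2]*1000).astype(np.float32)); print(n,"plate",R,P[pl][:,2].mean())
    up=P[m&(P[...,2]>.03)&(P[...,2]<.25)]; S.append(up)
    b=P[m&(P[...,2]>.138)&(P[...,2]<.153)&(g<90)]
    print("bearing-ish rect",cv2.minAreaRect((b[:,:2]*1000).astype(np.float32)))
    d=P[m&(P[...,2]>.17)&(P[...,2]<.19)&(g>120)]; print("drum top",d.mean(0),cv2.minAreaRect((d[:,:2]*1000).astype(np.float32)))
    t=P[m&(P[...,2]>.2)]; print("top grip",t.mean(0),t[:,2].max())
np.save("S.npy",np.array(S,dtype=object),allow_pickle=True)
for y in(-20,-15,-10,-5,0,5,10,15,20):
    print(y,[fitphi(x,np.array([.567,-.022,.13]),np.radians(y),True)[0::1] for x in(np.vstack(S),)])
E
```

```text
scene plate ((571.32958984375, -32.08202362060547), (172.635009765625, 150.24400329589844), 14.160924911499023) 0.015489196488337485
bearing-ish rect ((576.0020751953125, -30.64129638671875), (35.03050231933594, 109.07406616210938), 14.976895332336426)
drum top [ 0.5865 -0.0276  0.1811] ((579.5381469726562, -28.64370346069336), (96.37142944335938, 42.30054473876953), 13.30931282043457)
top grip [ 0.5746 -0.0306  0.2198] 0.23462405833453226
top plate ((565.44775390625, 7.044105529785156), (170.00332641601562, 73.10340881347656), 14.647686004638672) 0.013133951127482201
bearing-ish rect ((589.83544921875, -26.16199493408203), (76.03996276855469, 110.8174057006836), 17.118330001831055)
drum top [ 0.5727 -0.0303  0.1796] ((560.6162109375, -34.1849250793457), (137.5023651123047, 43.975643157958984), 14.331860542297363)
top grip [ 0.5728 -0.0298  0.2278] 0.23424356153042047
-20 [(np.float64(0.0821857207105765), array([ 0.0014,  0.0029, -0.0102,  0.0047,  0.0961]), 77, np.float64(0.0007888094690491499))]
-15 [(np.float64(0.4320657110871551), array([-1.0397,  0.0025, -0.0102,  0.0001,  0.043
[... 269 characters left out ...]
, 141, np.float64(0.0011717575848763893))]
0 [(np.float64(-1.2154429418397434), array([-0.0212,  0.0055, -0.0102, -0.0016,  0.2603]), 207, np.float64(0.0011679080953916274))]
5 [(np.float64(0.4301440476311882), array([ 0.0075,  0.0052, -0.0013,  0.0008,  0.0523]), 254, np.float64(0.0014138062113702868))]
10 [(np.float64(1.9771823899846765), array([ 0.0345,  0.005 , -0.0029,  0.0033, -0.0109]), 314, np.float64(0.00136605186362612))]
15 [(np.float64(-0.7110381766664062), array([-0.0124,  0.0059, -0.01  , -0.    , -0.0168]), 323, np.float64(0.001054223880140863))]
20 [(np.float64(-2.9114999697396584), array([-0.0508,  0.0056, -0.0021,  0.003 , -0.0103]), 260, np.float64(0.0010890697606044737))]
```

Axle centre is about (0.573,-0.031,0.130) with yaw +14.3°, and one spoke is nearly upright (φ≈-0.7°). I'll turn the tool by -0.62 rad and approach; "away" is tool -x.

Call:
carry_out(plan=[0,0,0,-10,-0.155,0,0,0,-10,-0.155,0,0,0,-10,-0.155,0,0,0,-10,-0.155,0,0,0,0,0])

```text
time_s: 0.92
eef_pos: [0.1978, 0.5133, 0.4453]
eef_rot: [[-0.969, -0.249, 0.0], [-0.249, 0.969, 0.001], [-0.001, 0.001, -1.0]]
contact_force: [-1.2, -0.0, 1.3]
finger_gap: 0.0852
grip_force: 0.0
```

Call:
carry_out(plan=[0,-20,-55,0,0,0,-20,-55,0,0,0,-20,-55,0,0,0,-20,-55,0,0,0,-20,-55,0,0])

```text
time_s: 1.55
eef_pos: [0.3638, 0.2702, 0.4442]
eef_rot: [[-0.969, -0.246, 0.0], [-0.246, 0.969, 0.0], [-0.0, 0.0, -1.0]]
contact_force: [1.4, 0.7, 0.5]
finger_gap: 0.0854
grip_force: 0.0
```

Call:
carry_out(plan=[0,-20,-55,0,0,0,-20,-55,0,0,0,-20,-55,0,0,0,-20,-55,0,0,0,-20,-55,0,0])

```text
time_s: 2.17
eef_pos: [0.5294, 0.0286, 0.4442]
eef_rot: [[-0.969, -0.245, -0.0], [-0.245, 0.969, 0.0], [0.0, 0.0, -1.0]]
contact_force: [1.1, 0.1, -0.1]
finger_gap: 0.0855
grip_force: 0.0
```

```bash
cat >> h.py <<'E'
C0=np.array([.5727,-.031,.130]); YAW=np.radians(14.3)
def tool():
    s=ctrl.get_state(); R=np.array(s["eef_rot"]); g=np.array(s["eef_pos"])+R[:,2]*ctrl.grip_point_offset
    return s,R,g
def where():
    s,R,g=tool(); q=g-C0; ex=np.array([np.cos(YAW),np.sin(YAW),0])
    X=q@ex; Y=q@np.array([-ex[1],ex[0],0])
    print("t",round(s["time_s"],2),"grasp X,Y,Z mm",np.array([X,Y,q[2]])*1e3,"ang",np.degrees(np.arctan2(X,q[2])),"R",np.hypot(X,q[2])*1e3,"F",s["contact_force"],"gap",s["finger_gap"],"gf",s["grip_force"])
    print("yaw err",np.degrees(np.arctan2(R[1,1],R[0,1]))-90-np.degrees(YAW),"shift tool to axle top (mm) x,y,z(to r86)",R.T@(C0+[0,0,.086]-g)*1e3)
E
python3 -c "
from h import *
where()"
```

```text
t 2.17 grasp X,Y,Z mm [-27.2103  68.4665 159.5162] ang -9.6803564244354 R 161.82034281751137 F [ 1.0735  0.1367 -0.1111] gap 0.08554961992004011 gf 0.0
yaw err -0.10807329171098345 shift tool to axle top (mm) x,y,z(to r86) [-27.3436 -68.4232  73.5072]
```

Call:
carry_out(plan=[0,-13.5,-34,0,0,0,-13.5,-34,0,0,0,0,0,0,0])

```text
time_s: 2.55
eef_pos: [0.5729, -0.0305, 0.443]
eef_rot: [[-0.97, -0.243, -0.002], [-0.243, 0.97, -0.0], [0.002, 0.0, -1.0]]
contact_force: [0.5, 0.2, -0.9]
finger_gap: 0.0856
grip_force: 0.0
```

```bash
cat >> h.py <<'E'
def see(save=None,cams=("scene","wrist"),c=None,yaw=YAW,full=False):
    c=C0 if c is None else c; A=[]
    for n in cams:
        im,d,K,T=grab(n); P=cloud(d,K,T)[d>0.05]
        P=P[np.linalg.norm(P-c,axis=1)<.13]; A.append(P)
        ph,x,k,e=fitphi(P,c,yaw,full); print(n,"phi",round(ph,2),"n",k,"err",e*1e3,x[1:]*1e3 if full else "")
        if save: cv2.imwrite(f"pics/{save}_{n}.png",im)
    ph,x,k,e=fitphi(np.vstack(A),c,yaw,full); print("both phi",round(ph,2),k,e*1e3,x[1:]*1e3 if full else "")
E
python3 - <<'E'
from h import *
where(); see("a",cams=("scene","wrist","top")); see(None,full=True)
im,d,K,T=grab("wrist"); P=cloud(d,K,T)
t=P[(P[...,2]>.2)&(np.linalg.norm(P-C0,axis=2)<.11)]; print(len(t),t.mean(0),t.min(0),t.max(0))
E
```

```text
t 2.55 grasp X,Y,Z mm [  0.0231   0.5175 158.3245] ang 0.008374839809501112 R 158.32445594171347 F [ 0.4642  0.1918 -0.9284] gap 0.08555324136139286 gf 0.0
yaw err -0.21855451043483143 shift tool to axle top (mm) x,y,z(to r86) [-0.1192 -0.5434 72.3242]
scene phi -1.12 n 180 err 1.0639419974470952 
wrist phi -0.57 n 1497 err 1.739178845095616 
top phi -0.3 n 9 err 0.6150473352294246 
both phi -0.61 1686 1.6771542646224595 
scene phi -0.45 n 190 err 0.6917641563445532 [-2.4141 -1.1138  1.0535 -4.8974]
wrist phi -0.73 n 1500 err 0.27857622100879764 [-0.1182  2.4949  0.573  -5.4521]
both phi -0.49 1690 0.3810799302579539 [-0.7059  2.1149  0.5505 -6.5155]
627 [ 0.5679 -0.0296  0.2251] [ 0.563  -0.0366  0.2001] [ 0.5781 -0.0212  0.2345]
```

View pics/a_wrist.png

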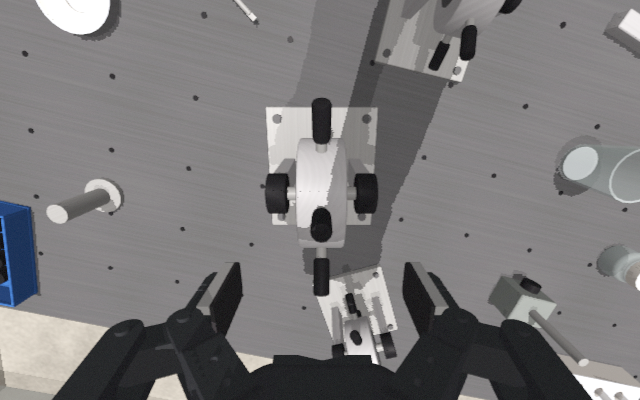

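The wrist picture shows the top spoke at (321,225), with its neighbours at (321,120) and (321,275). The angle is about -0.6° and the refined centre is (0.572,-0.029,0.1305). Now I'll grasp the top spoke.

```bash
sed -i 's/^C0=.*/C0=np.array([.5720,-.0289,.1305]); YAW=np.radians(14.0)/' h.py; python3 -c "
from h import *
where()"
```

```text
t 2.85 grasp X,Y,Z mm [ -0.2873   1.1709 159.7694] ang -0.10302158740690984 R 159.76961162219922 F [ 0.5297  1.2914 -0.2035] gap 0.08528108708918661 gf 0.0
yaw err 0.46011212021147685 shift tool to axle top (mm) x,y,z(to r86) [-0.2475 -1.1699 73.7695]
```

Call:
carry_out(plan=[0,1,1.5,24,0,0,0,0,24,0,0,0,0,24,0,0.7,0,0,0,0,1,0,0,0,0])

```text
time_s: 3.48
eef_pos: [0.5703, -0.027, 0.374]
eef_rot: [[-0.968, -0.25, 0.001], [-0.25, 0.968, -0.0], [-0.001, -0.0, -1.0]]
contact_force: [-0.7, 0.4, 0.4]
finger_gap: 0.0517
grip_force: 0.0
```

Call:
carry_out(plan=[1,0,0,0,0,1,0,0,0,0,1,0,0,0,0])

```text
time_s: 3.85
eef_pos: [0.571, -0.0291, 0.3742]
eef_rot: [[-0.969, -0.248, 0.004], [-0.248, 0.969, -0.005], [-0.002, -0.006, -1.0]]
contact_force: [3.7, -13.5, 4.2]
finger_gap: 0.0145
grip_force: 58.6
```

```bash
python3 -c "
from h import *
where()"
```

```text
t 3.85 grasp X,Y,Z mm [-0.7203 -0.8104 88.9653] ang -0.4638660762168692 R 88.9681807749881 F [  3.7299 -13.4673   4.1868] gap 0.014483509100707864 gf 58.605183362960815
yaw err 0.3352382085199679 shift tool to axle top (mm) x,y,z(to r86) [-0.7186  0.8234  2.9621]
```

Call:
carry_out(plan=[1,-18,-2,4,0,1,-17,0,5.5,0,1,-15.5,0,9,0,1,-13.5,0,12,0,1,0,0,0,0])

```text
time_s: 4.47
eef_pos: [0.634, -0.014, 0.3435]
eef_rot: [[-0.969, -0.249, 0.004], [-0.249, 0.969, -0.002], [-0.003, -0.003, -1.0]]
contact_force: [2.6, -5.7, 6.0]
finger_gap: 0.0142
grip_force: 64.1
```

```bash
python3 -c "
from h import *
where(); print(ctrl.get_state()['moment'])"
```

```text
t 4.47 grasp X,Y,Z mm [64.2274 -0.9864 58.2797] ang 47.77952550762939 R 86.72758377665599 F [ 2.615  -5.7026  5.9656] gap 0.01416712650457744 gf 64.11391496658325
yaw err 0.40506236572687726 shift tool to axle top (mm) x,y,z(to r86) [ 64.1369   1.3595 -27.9133]
[-1.1519 -0.0722 -0.0372]
```

Call:
carry_out(plan=[1,-7.5,0,9.5,0,1,-6,0,10.5,0,1,0,0,0,0,1,0,0,0,0])

```text
time_s: 4.97
eef_pos: [0.6461, -0.011, 0.3229]
eef_rot: [[-0.969, -0.249, 0.001], [-0.249, 0.969, -0.003], [-0.0, -0.003, -1.0]]
contact_force: [-1.1, -7.3, 1.9]
finger_gap: 0.0142
grip_force: 68.5
```

```bash
python3 -c "
from h import *
where(); see(None,cams=('scene',),full=False)"
```

```text
t 4.97 grasp X,Y,Z mm [76.2523 -0.9996 37.7131] ang 63.68377235127476 R 85.06877857323501 F [-1.0788 -7.2868  1.8881] gap 0.014220948720839871 gf 68.5223937034607
yaw err 0.3908516540487881 shift tool to axle top (mm) x,y,z(to r86) [ 76.2385   1.3901 -48.299 ]
scene phi -2.69 n 150 err 2.585798239431306 
both phi -2.69 150 2.585798239431306
```

Call:
carry_out(plan=[0,0,0,0,0,0,0,0,0,0,0,0,0,0,0])

```text
time_s: 5.4
eef_pos: [0.646, -0.0098, 0.3222]
eef_rot: [[-0.968, -0.25, 0.0], [-0.25, 0.968, 0.0], [-0.0, 0.0, -1.0]]
contact_force: [-0.3, -0.3, 0.7]
finger_gap: 0.068
grip_force: 0.0
```

```bash
python3 -c "
from h import *
see(None,cams=('scene','wrist'),full=False)"
```

```text
scene phi -7.52 n 95 err 1.5634875834888948 
wrist phi -7.97 n 3475 err 0.36652356987776447 
both phi -7.97 3570 0.37879015527814014
```

Call:
carry_out(plan=[0,10,0,-40,0,0,15,0,-50,0,0,20,0,-30,0,0,20,0,0,0])

```text
time_s: 6.0
eef_pos: [0.5825, -0.0262, 0.4452]
eef_rot: [[-0.968, -0.25, 0.005], [-0.25, 0.968, -0.0], [-0.004, -0.001, -1.0]]
contact_force: [1.6, -0.1, -0.8]
finger_gap: 0.0854
grip_force: 0.0
```

```bash
python3 -c "
from h import *
where()
see('b',cams=('wrist','scene'),full=False)
import time
for i in range(5): see(None,cams=('wrist',))"
```

```text
t 6.0 grasp X,Y,Z mm [ 11.5085  -0.1524 160.013 ] ang 4.113749700706958 R 160.4262876345882 F [ 1.597  -0.1324 -0.8103] gap 0.08543154275575339 gf 0.0
yaw err 0.46046941065300473 shift tool to axle top (mm) x,y,z(to r86) [11.8309  0.34   73.9615]
wrist phi -11.05 n 1461 err 0.44796397540053207 
scene phi -11.34 n 144 err 1.6826932792502656 
both phi -11.06 1605 0.4793289350492353 
wrist phi -10.41 n 1535 err 0.6895219262736717 
both phi -10.41 1535 0.6895219262736717 
wrist phi -10.56 n 1528 err 0.547787421608578 
both phi -10.56 1528 0.547787421608578 
wrist phi -10.7 n 1507 err 0.4376868154680625 
both phi -10.7 1507 0.4376868154680625 
wrist phi -10.79 n 1500 err 0.4202215819921248 
both phi -10.79 1500 0.4202215819921248 
wrist phi -10.87 n 1510 err 0.3693506142809413 
both phi -10.87 1510 0.3693506142809413
```

It rolled back by itself from about 63° to 49°, so I'll let it settle before reading the stop angle.

Call:
carry_out(plan=[0,5,0,0,0,0,5,0,0,0,0,0,0,0,0,0,0,0,0,0,0,0,0,0,0])

```text
time_s: 6.98
eef_pos: [0.5734, -0.0287, 0.4422]
eef_rot: [[-0.968, -0.25, 0.0], [-0.25, 0.968, -0.0], [-0.0, -0.0, -1.0]]
contact_force: [0.5, 0.1, 1.0]
finger_gap: 0.0855
grip_force: 0.0
```

Call:
carry_out(plan=[0,0,0,0,0,0,0,0,0,0,0,0,0,0,0,0,0,0,0,0,0,0,0,0,0])

```text
time_s: 7.6
eef_pos: [0.5734, -0.0287, 0.4422]
eef_rot: [[-0.968, -0.25, -0.0], [-0.25, 0.968, -0.0], [0.0, 0.0, -1.0]]
contact_force: [0.8, -0.2, -0.3]
finger_gap: 0.0848
grip_force: 0.0
```

```bash
python3 -c "
from h import *
see(None,cams=('wrist',))"
```

```text
wrist phi -11.56 n 1453 err 0.36688480206330254 
both phi -11.56 1453 0.36688480206330254
```

Call:
carry_out(plan=[0,0,0,0,0,0,0,0,0,0,0,0,0,0,0,0,0,0,0,0,0,0,0,0,0])

```text
time_s: 8.28
eef_pos: [0.5734, -0.0287, 0.4422]
eef_rot: [[-0.968, -0.25, -0.0], [-0.25, 0.968, -0.0], [0.0, -0.0, -1.0]]
contact_force: [-0.2, -0.8, -0.2]
finger_gap: 0.0857
grip_force: 0.0
```

Call:
carry_out(plan=[0,0,0,0,0,0,0,0,0,0,0,0,0,0,0,0,0,0,0,0,0,0,0,0,0])

```text
time_s: 8.9
eef_pos: [0.5734, -0.0287, 0.4422]
eef_rot: [[-0.968, -0.25, 0.0], [-0.25, 0.968, -0.0], [-0.0, -0.0, -1.0]]
contact_force: [-0.7, -0.1, -0.6]
finger_gap: 0.0855
grip_force: 0.0
```

```bash
python3 -c "
from h import *
where(); see('c',cams=('wrist','scene','top')); see(None,cams=('wrist',),full=True)"
```

```text
t 8.9 grasp X,Y,Z mm [  1.3859  -0.1263 156.9846] ang 0.5057971264299672 R 156.9906945105499 F [-0.6644 -0.0778 -0.5707] gap 0.085525054399164 gf 0.0
yaw err 0.45020455818044525 shift tool to axle top (mm) x,y,z(to r86) [ 1.3854  0.1374 70.9846]
wrist phi -11.61 n 1462 err 0.34874996305697115 
scene phi -12.35 n 144 err 1.4244756719136684 
top phi -6.68 n 6 err 1.3697656521408164 
both phi -11.65 1612 0.3930131913244075 
wrist phi -11.64 n 1440 err 0.32873193440016885 [ 0.0715  0.154  -0.0821 -1.1101]
both phi -11.64 1440 0.32873193440016885 [ 0.0715  0.154  -0.0821 -1.1101]
```

View pics/c_wrist.png

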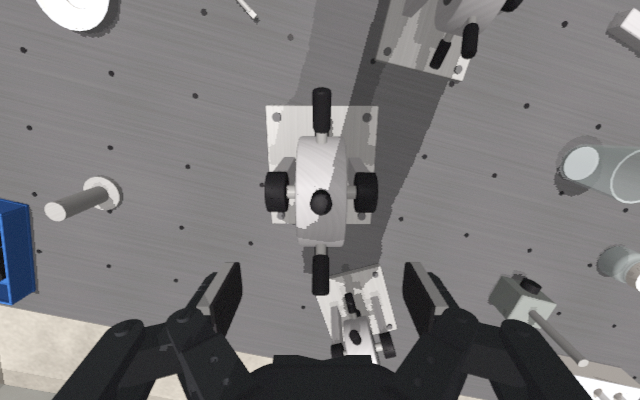

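Stop 1 has spoke0 at +48.4°. The picture shows that spoke at (321,120) and the next one at (321,203). Now I'll grip spoke0 at 48° and sweep it towards the robot.

Call:
carry_out(plan=[0,-32,-0.5,0,0,0,-31,0,0,0,0,0,0,40,0,0,0,0,40,0,0,0,0,19,0])

```text
time_s: 9.72
eef_pos: [0.6343, -0.0134, 0.3403]
eef_rot: [[-0.968, -0.25, -0.003], [-0.25, 0.968, 0.0], [0.003, 0.001, -1.0]]
contact_force: [-0.5, 0.2, 0.2]
finger_gap: 0.0855
grip_force: 0.0
```

Call:
carry_out(plan=[1,0,0,0,0,1,0,0,0,0,1,0,0,0,0,1,0,0,0,0,1,0,0,0,0])

```text
time_s: 10.35
eef_pos: [0.6348, -0.014, 0.3443]
eef_rot: [[-0.969, -0.249, 0.002], [-0.249, 0.969, -0.001], [-0.002, -0.002, -1.0]]
contact_force: [2.2, -5.1, 4.3]
finger_gap: 0.0142
grip_force: 58.6
```

```bash
python3 -c "
from h import *
where()"
```

```text
t 10.35 grasp X,Y,Z mm [64.8402 -0.9921 59.1235] ang 47.640398762624265 R 87.7487498383747 F [ 2.2322 -5.147   4.2949] gap 0.014171943749083721 gf 58.63625407218933
yaw err 0.414416107799255 shift tool to axle top (mm) x,y,z(to r86) [ 64.7779   1.412  -27.0078]
```

Call:
carry_out(plan=[1,13.5,-0.5,-12,0,1,15.5,0,-9,0,1,17,0,-5.5,0,1,18,0,-1,0,1,18,0,2.5,0])

```text
time_s: 10.98
eef_pos: [0.5547, -0.0344, 0.3683]
eef_rot: [[-0.968, -0.25, -0.0], [-0.25, 0.968, 0.001], [-0.0, 0.001, -1.0]]
contact_force: [0.0, -0.1, -0.3]
finger_gap: 0.0001
grip_force: 0.0
```

Call:
carry_out(plan=[1,17,0,5.5,0,1,15.5,0,9,0,1,13.5,0,12,0,1,0,0,0,0,1,0,0,0,0])

```text
time_s: 11.6
eef_pos: [0.5108, -0.0458, 0.3421]
eef_rot: [[-0.968, -0.25, 0.0], [-0.25, 0.968, 0.0], [-0.0, 0.0, -1.0]]
contact_force: [-1.0, 0.3, -0.4]
finger_gap: -0.0
grip_force: 0.0
```

```bash
python3 -c "
from h import *
where()"
```

```text
t 11.6 grasp X,Y,Z mm [-63.4046  -1.5587  56.8891] ang -48.10033050900133 R 85.18517496196603 F [-1.0342  0.2713 -0.3584] gap -3.1773179174667462e-06 gf 0.0
yaw err 0.45375728459906384 shift tool to axle top (mm) x,y,z(to r86) [-63.4175   1.0604 -29.1052]
```

The spoke slipped out of the pads, so I'll look at where the rotor is.

```bash
python3 -c "
from h import *
see('d',cams=('wrist','scene'))"
```

```text
wrist phi 3.53 n 2672 err 4.690695467641679 
scene phi -8.59 n 195 err 2.0321866492203755 
both phi 3.21 2867 4.859089666465403
```

View pics/d_wrist.png

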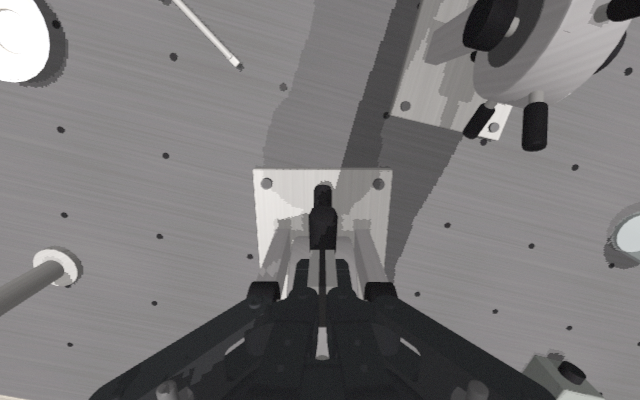

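Spoke tips show at (322,190) and (322,230), on the robot side of the shut fingers, so the fingers pushed the next spoke along. I'll lift straight up and measure.

Call:
carry_out(plan=[1,0,0,-40,0,1,0,0,-40,0,0,-30,1,-20,0,0,-35,0,0,0,0,0,0,0,0])

```text
time_s: 12.32
eef_pos: [0.5754, -0.0281, 0.4404]
eef_rot: [[-0.968, -0.25, -0.002], [-0.25, 0.968, 0.0], [0.002, 0.001, -1.0]]
contact_force: [-0.6, -0.1, -0.5]
finger_gap: 0.0548
grip_force: 0.0
```

```bash
python3 -c "
from h import *
where();see('e',cams=('wrist','scene'))"
```

```text
t 12.32 grasp X,Y,Z mm [  3.2659   0.0593 155.1745] ang 1.2057027814494847 R 155.20885531167787 F [-0.5786 -0.1444 -0.501 ] gap 0.054755697111018 gf 0.0
yaw err 0.5028825574994471 shift tool to axle top (mm) x,y,z(to r86) [ 3.1619 -0.0749 69.1793]
wrist phi -8.06 n 1527 err 0.3599530223659907 
scene phi -8.24 n 158 err 1.6872207605368528 
both phi -8.06 1685 0.3870032813699381
```

View pics/e_scene.png

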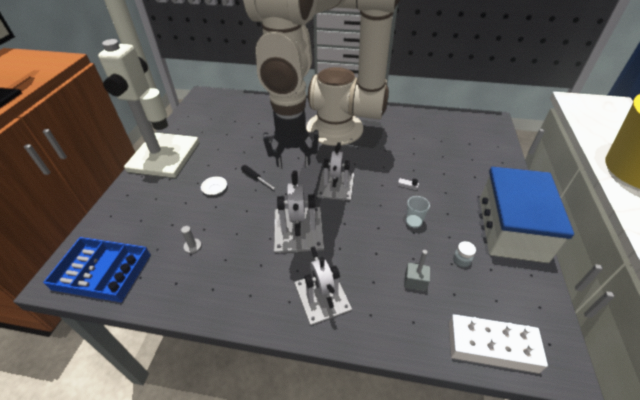

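φ = -8.1°, so spoke0 went from 48° to -8° and is still inside the dead band. I'll regrip spoke0 near the top, aligned this time, and sweep more slowly while checking the grip.

Call:
carry_out(plan=[0,15,-1,0,0,0,0,0,35,0,0,0,0,34,0,1,0,0,0,0,1,0,0,0,0])

```text
time_s: 13.05
eef_pos: [0.5588, -0.0335, 0.3744]
eef_rot: [[-0.968, -0.249, 0.002], [-0.249, 0.968, -0.0], [-0.002, -0.0, -1.0]]
contact_force: [0.5, -0.3, 0.5]
finger_gap: 0.0518
grip_force: 0.0
```

Call:
carry_out(plan=[1,0,0,0,0,1,0,0,0,0,1,0,0,0,0,1,0,0,0,0,1,0,0,0,0])

```text
time_s: 13.68
eef_pos: [0.5592, -0.0333, 0.3741]
eef_rot: [[-0.968, -0.25, 0.002], [-0.25, 0.968, 0.0], [-0.002, -0.0, -1.0]]
contact_force: [-1.3, 1.0, 6.4]
finger_gap: 0.0143
grip_force: 58.4
```

```bash
python3 -c "
from h import *
where()"
```

```text
t 13.68 grasp X,Y,Z mm [-13.221   -1.2369  88.8828] ang -8.460487248328926 R 89.86071055794953 F [-1.3237  0.9794  6.3989] gap 0.014258379679088051 gf 58.390071988105774
yaw err 0.45841981851580726 shift tool to axle top (mm) x,y,z(to r86) [-13.2246   1.1323   2.909 ]
```

Call:
carry_out(plan=[1,10.5,0,4,0,1,11.5,0,4,0,1,10.5,0,5.5,0,1,9.5,0,7,0,1,0,0,0,0])

```text
time_s: 14.3
eef_pos: [0.5181, -0.0437, 0.3547]
eef_rot: [[-0.968, -0.25, 0.004], [-0.25, 0.968, 0.001], [-0.004, -0.0, -1.0]]
contact_force: [-4.9, 2.6, 12.1]
finger_gap: 0.0143
grip_force: 61.7
```

```bash
python3 -c "
from h import *
where()"
```

```text
t 14.3 grasp X,Y,Z mm [-55.2895  -1.3725  69.486 ] ang -38.50902261457779 R 88.79885945578235 F [-4.8883  2.6383 12.0898] gap 0.014328153222889679 gf 61.686694622039795
yaw err 0.4611824965726754 shift tool to axle top (mm) x,y,z(to r86) [-55.3665   0.9207 -16.2861]
```

Call:
carry_out(plan=[1,8.5,0,8.5,0,1,7.5,0,9,0,1,5,0,7,0,1,0,0,0,0,1,0,0,0,0])

```text
time_s: 14.92
eef_pos: [0.4988, -0.0487, 0.3292]
eef_rot: [[-0.968, -0.25, 0.004], [-0.25, 0.968, 0.001], [-0.005, 0.0, -1.0]]
contact_force: [4.4, 5.2, 4.9]
finger_gap: 0.0141
grip_force: 67.1
```

```bash
python3 -c "
from h import *
where()"
```

```text
t 14.93 grasp X,Y,Z mm [-75.057   -1.4054  44.0297] ang -59.603416659447255 R 87.01816780351855 F [4.4442 5.2068 4.8882] gap 0.014082721521047229 gf 67.08096742630005
yaw err 0.48985353160531986 shift tool to axle top (mm) x,y,z(to r86) [-75.2597   0.7781 -41.6221]
```

Call:
carry_out(plan=[0,0,0,0,0,0,0,0,0,0,0,0,0,0,0])

```text
time_s: 15.3
eef_pos: [0.498, -0.0492, 0.3276]
eef_rot: [[-0.968, -0.249, -0.0], [-0.249, 0.968, -0.0], [0.0, -0.0, -1.0]]
contact_force: [0.1, 0.3, 0.4]
finger_gap: 0.0681
grip_force: 0.0
```

```bash
python3 -c "
from h import *
see(None,cams=('wrist','scene'))"
```

```text
wrist phi 16.15 n 1123 err 0.34156569980289647 
scene phi 16.44 n 208 err 1.5568101248790847 
both phi 16.17 1331 0.41525881394150527
```

Call:
carry_out(plan=[0,-10,0,-40,0,0,-15,0,-50,0,0,-20,0,-30,0,0,-20,0,0,0,0,-10,0,0,0])

```text
time_s: 16.02
eef_pos: [0.5715, -0.0303, 0.4473]
eef_rot: [[-0.968, -0.25, -0.001], [-0.25, 0.968, -0.0], [0.0, 0.0, -1.0]]
contact_force: [0.9, -0.6, -0.8]
finger_gap: 0.0853
grip_force: 0.0
```

```bash
python3 -c "
from h import *
where(); see(None,cams=('wrist','scene'))"
```

```text
t 16.02 grasp X,Y,Z mm [ -0.8802  -1.1912 162.0869] ang -0.31113815291259855 R 162.08931093036347 F [ 0.9375 -0.558  -0.7721] gap 0.08533923912714568 gf 0.0
yaw err 0.4576792071579945 shift tool to axle top (mm) x,y,z(to r86) [-0.9274  1.1761 76.0866]
wrist phi 24.54 n 1611 err 0.5025919416123646 
scene phi 24.18 n 195 err 1.8449488194817836 
both phi 24.52 1806 0.5498514027069143
```

It rolls back on this side too (spoke0 from -60° to -35° so far), so I'll wait for it to settle.

Call:
carry_out(plan=[0,0,0,0,0,0,0,0,0,0,0,0,0,0,0,0,0,0,0,0,0,0,0,0,0])

```text
time_s: 16.75
eef_pos: [0.5706, -0.0305, 0.4478]
eef_rot: [[-0.968, -0.249, 0.0], [-0.249, 0.968, -0.0], [-0.0, -0.0, -1.0]]
contact_force: [-0.3, -0.5, 0.4]
finger_gap: 0.0855
grip_force: 0.0
```

Call:
carry_out(plan=[0,0,0,0,0,0,0,0,0,0,0,0,0,0,0,0,0,0,0,0,0,0,0,0,0])

```text
time_s: 17.38
eef_pos: [0.5707, -0.0304, 0.4477]
eef_rot: [[-0.968, -0.25, -0.0], [-0.25, 0.968, -0.0], [0.0, 0.0, -1.0]]
contact_force: [0.2, 0.8, 0.2]
finger_gap: 0.0852
grip_force: 0.0
```

Call:
carry_out(plan=[0,0,0,0,0,0,0,0,0,0,0,0,0,0,0,0,0,0,0,0,0,0,0,0,0])

```text
time_s: 18.0
eef_pos: [0.5707, -0.0304, 0.4477]
eef_rot: [[-0.968, -0.25, 0.0], [-0.25, 0.968, 0.0], [-0.0, 0.0, -1.0]]
contact_force: [0.6, 0.0, 0.4]
finger_gap: 0.0856
grip_force: 0.0
```

```bash
python3 -c "
from h import *
see(None,cams=('wrist',))"
```

```text
wrist phi 27.5 n 1522 err 0.3134711052349059 
both phi 27.5 1522 0.3134711052349059
```

Call:
carry_out(plan=[0,0,0,0,0,0,0,0,0,0,0,0,0,0,0,0,0,0,0,0,0,0,0,0,0])

```text
time_s: 18.68
eef_pos: [0.5707, -0.0304, 0.4477]
eef_rot: [[-0.968, -0.25, -0.0], [-0.25, 0.968, -0.0], [0.0, 0.0, -1.0]]
contact_force: [-0.6, -0.8, 0.8]
finger_gap: 0.0856
grip_force: 0.0
```

Call:
carry_out(plan=[0,0,0,0,0,0,0,0,0,0,0,0,0,0,0,0,0,0,0,0,0,0,0,0,0])

```text
time_s: 19.3
eef_pos: [0.5707, -0.0304, 0.4477]
eef_rot: [[-0.968, -0.25, -0.0], [-0.25, 0.968, 0.0], [0.0, 0.0, -1.0]]
contact_force: [-1.0, 0.2, -0.9]
finger_gap: 0.0849
grip_force: 0.0
```

```bash
python3 -c "
from h import *
where();see(None,cams=('wrist','scene'))"
```

```text
t 19.3 grasp X,Y,Z mm [ -1.6074  -1.1448 162.4809] ang -0.566814983379969 R 162.48883642671254 F [-1.0472  0.213  -0.8575] gap 0.08488978146812726 gf 0.0
yaw err 0.45179441386180486 shift tool to axle top (mm) x,y,z(to r86) [-1.6173  1.1299 76.4809]
wrist phi 27.58 n 1524 err 0.32035856397944534 
scene phi 27.1 n 184 err 1.9546155730166408 
both phi 27.56 1708 0.3580210020681946
```

Stop 2 has spoke0 at -32.4°. The midpoint is +8.0° and the half-band is 40.4°, which fits the stated 38–49°. I'll grip spoke0 at -32° and turn it to +8°, slowly.

Call:
carry_out(plan=[0,22,0,0,0,0,22.5,0,0,0,0,0,0,30,0,0,0,0,30,0,0,0,0,29,0])

```text
time_s: 20.02
eef_pos: [0.5275, -0.0416, 0.3578]
eef_rot: [[-0.968, -0.249, 0.0], [-0.249, 0.968, -0.0], [-0.0, -0.0, -1.0]]
contact_force: [-0.2, -0.3, -0.8]
finger_gap: 0.0855
grip_force: 0.0
```

Call:
carry_out(plan=[1,0,0,0,0,1,0,0,0,0,1,0,0,0,0,1,0,0,0,0,1,0,0,0,0])

```text
time_s: 20.65
eef_pos: [0.5276, -0.0414, 0.3598]
eef_rot: [[-0.968, -0.25, 0.002], [-0.25, 0.968, 0.0], [-0.002, 0.0, -1.0]]
contact_force: [-2.3, 2.2, 6.3]
finger_gap: 0.0144
grip_force: 58.4
```

Call:
carry_out(plan=[1,0,0,0,0,1,0,0,0,0,1,0,0,0,0])

```text
time_s: 21.02
eef_pos: [0.5276, -0.0413, 0.3598]
eef_rot: [[-0.968, -0.25, 0.002], [-0.25, 0.968, 0.0], [-0.002, 0.0, -1.0]]
contact_force: [-1.5, 2.2, 5.6]
finger_gap: 0.0144
grip_force: 58.4
```

```bash
python3 -c "
from h import *
where()"
```

```text
t 21.02 grasp X,Y,Z mm [-45.837   -1.3209  74.6211] ang -31.560893870186597 R 87.5747882052417 F [-1.5376  2.2279  5.6168] gap 0.014430257469403544 gf 58.427032828330994
yaw err 0.4613039131056951 shift tool to axle top (mm) x,y,z(to r86) [-45.8642   0.9522 -11.3058]
```

Call:
carry_out(plan=[1,-6.5,0,-3.5,0,1,-7,0,-3,0,1,-7,0,-2.5,0,1,-7.5,0,-2,0,1,0,0,0,0])

```text
time_s: 21.65
eef_pos: [0.5554, -0.0344, 0.3689]
eef_rot: [[-0.968, -0.249, -0.001], [-0.249, 0.968, 0.0], [0.0, 0.0, -1.0]]
contact_force: [1.5, 1.4, -8.9]
finger_gap: 0.0141
grip_force: 59.1
```

```bash
python3 -c "
from h import *
where()"
```

```text
t 21.65 grasp X,Y,Z mm [-17.5471  -1.2509  83.7215] ang -11.837188313233638 R 85.540565738864 F [ 1.5307  1.3994 -8.9388] gap 0.014123084179944123 gf 59.097145199775696
yaw err 0.44437695975538816 shift tool to axle top (mm) x,y,z(to r86) [-17.5551   1.1156  -2.2865]
```

Call:
carry_out(plan=[1,-7.5,0,-1.5,0,1,-7.5,0,-0.5,0,1,-7.5,0,0,0,1,-7,0,0.5,0,1,0,0,0,0])

```text
time_s: 22.28
eef_pos: [0.5838, -0.027, 0.3723]
eef_rot: [[-0.968, -0.25, 0.002], [-0.25, 0.968, -0.0], [-0.002, -0.001, -1.0]]
contact_force: [-0.0, -0.1, 0.5]
finger_gap: 0.0001
grip_force: 0.0
```

Call:
carry_out(plan=[1,0,0,0,0,1,0,0,0,0])

```text
time_s: 22.52
eef_pos: [0.5831, -0.0272, 0.3716]
eef_rot: [[-0.968, -0.249, 0.001], [-0.249, 0.968, -0.0], [-0.001, -0.0, -1.0]]
contact_force: [-0.7, -0.2, -0.2]
finger_gap: 0.0004
grip_force: 0.0
```

```bash
cat >> h.py <<'E'
def see2(tgt_up=True):
    "fit with gripped spoke's sector masked out (fingers)"
    for n in("wrist","scene"):
        im,d,K,T=grab(n); P=cloud(d,K,T)[d>.05]; X,Y,Z,r,s,a=spokeres(P,C0,YAW,0)
        P=P[(np.abs(np.degrees(a))>35)&(np.hypot(X,Z)<.11)&(np.abs(Y)<.05)]
        ph,x,k,e=fitphi(P,C0,YAW); print(n,"masked phi",ph,k,e*1e3)
        cv2.imwrite(f"pics/f_{n}.png",im)
E
python3 -c "
from h import *
where();see2()"
```

```text
t 22.52 grasp X,Y,Z mm [11.2955 -1.1095 86.4022] ang 7.448123054586423 R 87.1374183928083 F [-0.7398 -0.2452 -0.245 ] gap 0.0003505070082379718 gf 0.0
yaw err 0.4457299737298399 shift tool to axle top (mm) x,y,z(to r86) [11.2868  1.1974  0.3952]
wrist masked phi -10.546927841357657 1706 0.3956578528906945
scene masked phi -10.593963725601686 83 1.601060605299247
```

View pics/f_wrist.png

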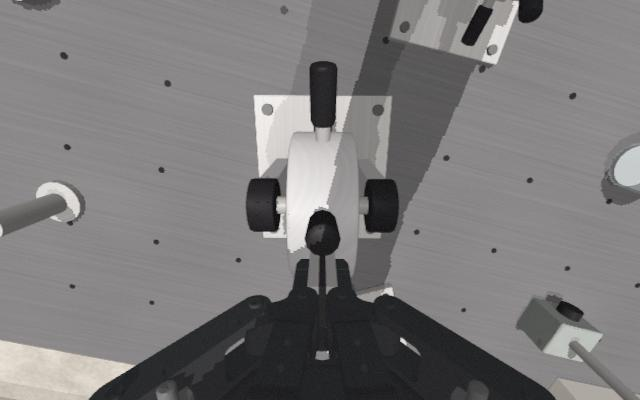

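It slipped again, leaving spoke0 at -10.5° (picture: spoke top at (322,232), shut fingers behind it). That is still inside the band. I'll open, slide back over this nearly upright spoke, grip deeper, and bring it the last 18.5°.

Call:
carry_out(plan=[0,0,0,0,0,0,0,0,0,0,0,0,0,0,0,0,0,0,0,0,0,0,0,0,0])

```text
time_s: 23.25
eef_pos: [0.5833, -0.0272, 0.3712]
eef_rot: [[-0.968, -0.25, -0.0], [-0.25, 0.968, -0.0], [0.0, 0.0, -1.0]]
contact_force: [-0.4, -0.3, 0.6]
finger_gap: 0.0853
grip_force: 0.0
```

Call:
carry_out(plan=[0,9,0.5,2,0,0,9,0.5,2,0,0,9,0,1,0,1,0,0,0,0,1,0,0,0,0])

```text
time_s: 23.88
eef_pos: [0.5569, -0.033, 0.3664]
eef_rot: [[-0.968, -0.249, 0.001], [-0.249, 0.968, 0.0], [-0.001, -0.0, -1.0]]
contact_force: [-0.0, -0.3, -0.2]
finger_gap: 0.0514
grip_force: 0.0
```

Call:
carry_out(plan=[1,0,0,0,0,1,0,0,0,0,1,0,0,0,0,1,0,0,0,0,1,0,0,0,0])

```text
time_s: 24.5
eef_pos: [0.5572, -0.0335, 0.3663]
eef_rot: [[-0.969, -0.249, 0.001], [-0.249, 0.969, -0.002], [-0.0, -0.002, -1.0]]
contact_force: [0.6, -5.9, 1.0]
finger_gap: 0.0146
grip_force: 58.7
```

```bash
python3 -c "
from h import *
where();see2()"
```

```text
t 24.5 grasp X,Y,Z mm [-15.4244  -1.1308  81.1364] ang -10.763780076452822 R 82.58949754585888 F [ 0.572  -5.8965  0.962 ] gap 0.014647350849417394 gf 58.65045189857483
yaw err 0.41642100566606643 shift tool to axle top (mm) x,y,z(to r86) [-15.4336   1.0101  -4.8612]
wrist masked phi -10.458867478683597 1913 0.3557300759657808
scene masked phi -10.233836647082747 86 1.5940263098226195
```

Call:
carry_out(plan=[1,-4.5,-0.5,-0.7,0,1,-4.5,0,-0.5,0,1,-4.5,0,-0.2,0,1,0,0,0,0])

```text
time_s: 25.1
eef_pos: [0.5699, -0.0304, 0.3673]
eef_rot: [[-0.968, -0.249, -0.002], [-0.249, 0.968, -0.001], [0.002, -0.001, -1.0]]
contact_force: [-3.0, -4.7, 1.1]
finger_gap: 0.0145
grip_force: 58.8
```

Call:
carry_out(plan=[1,-4.5,0,0,0,1,-4.5,0,0.2,0,1,-4.5,0,0.4,0,1,0,0,0,0,1,0,0,0,0])

```text
time_s: 25.72
eef_pos: [0.5828, -0.0272, 0.3665]
eef_rot: [[-0.969, -0.249, -0.003], [-0.249, 0.969, -0.002], [0.003, -0.001, -1.0]]
contact_force: [-4.3, -3.5, 0.1]
finger_gap: 0.0146
grip_force: 59.2
```

```bash
python3 -c "
from h import *
where();see2()"
```

```text
t 25.73 grasp X,Y,Z mm [10.3743 -1.1047 81.2551] ang 7.275938443554721 R 81.91471450089031 F [-4.3267 -3.535   0.1428] gap 0.01457987470379163 gf 59.18413460254669
yaw err 0.40418027612645346 shift tool to axle top (mm) x,y,z(to r86) [10.3807  1.1738 -4.7143]
wrist masked phi 4.009340873334125 2298 0.34261237208223044
scene masked phi 3.7953047577670986 133 1.687271239522529
```

The spoke lags the tool (4.0° against 7.3°). I'll regrip it centred and finish slowly.

Call:
carry_out(plan=[0,0,0,0,0,0,0,0,0,0,0,4.5,0,0,0,1,0,0,0,0,1,0,0,0,0])

```text
time_s: 26.45
eef_pos: [0.5788, -0.0278, 0.3671]
eef_rot: [[-0.968, -0.25, 0.0], [-0.25, 0.968, 0.0], [-0.0, -0.0, -1.0]]
contact_force: [-0.7, -0.5, -0.7]
finger_gap: 0.0351
grip_force: 0.0
```

Call:
carry_out(plan=[1,0,0,0,0,1,0,0,0,0,1,0,0,0,0])

```text
time_s: 26.82
eef_pos: [0.5789, -0.0281, 0.3672]
eef_rot: [[-0.968, -0.249, 0.001], [-0.249, 0.968, -0.001], [-0.0, -0.001, -1.0]]
contact_force: [0.7, -4.6, 1.7]
finger_gap: 0.0148
grip_force: 58.7
```

```bash
python3 -c "
from h import *
where();see2()"
```

```text
t 26.82 grasp X,Y,Z mm [ 6.9495 -1.0856 81.9943] ang 4.844570485009522 R 82.28822840783181 F [ 0.6975 -4.5955  1.7308] gap 0.014812093250165801 gf 58.67533564567566
yaw err 0.4301630210490117 shift tool to axle top (mm) x,y,z(to r86) [ 6.9398  1.1339 -4.0091]
wrist masked phi 3.99422364069094 2172 0.33847373641296546
scene masked phi 3.873718568046229 137 1.747881591521557
```

Call:
carry_out(plan=[1,-1.5,0,0,0,1,-1.5,0,0,0,1,-1.5,0,0.3,0,1,-1.5,0,0.3,0,1,0,0,0,0])

```text
time_s: 27.55
eef_pos: [0.5839, -0.0269, 0.3666]
eef_rot: [[-0.969, -0.249, -0.002], [-0.249, 0.969, -0.002], [0.002, -0.001, -1.0]]
contact_force: [-4.9, -7.0, 5.1]
finger_gap: 0.0147
grip_force: 59.2
```

```bash
python3 -c "
from h import *
where();see2()"
```

```text
t 27.55 grasp X,Y,Z mm [11.718  -1.0959 81.4051] ang 8.191294002982973 R 82.24417441250519 F [-4.9313 -7.008   5.0635] gap 0.014698046593300037 gf 59.164395332336426
yaw err 0.3988778590754123 shift tool to axle top (mm) x,y,z(to r86) [11.7207  1.1725 -4.5691]
wrist masked phi 6.913179095772598 2097 0.34378120537699974
scene masked phi 6.899510924852635 130 1.8072567519217515
```

Call:
carry_out(plan=[1,-1,0,0.2,0,1,-1,0,0.2,0,1,0,0,0,0,1,0,0,0,0,1,0,0,0,0])

```text
time_s: 28.28
eef_pos: [0.5859, -0.0264, 0.3662]
eef_rot: [[-0.969, -0.249, -0.002], [-0.249, 0.969, -0.002], [0.002, -0.001, -1.0]]
contact_force: [-4.9, -6.9, 4.5]
finger_gap: 0.0144
grip_force: 59.1
```

```bash
python3 -c "
from h import *
where();see2()"
```

```text
t 28.27 grasp X,Y,Z mm [13.8077 -1.0836 80.9891] ang 9.675272476106127 R 82.15765445938004 F [-4.9028 -6.8901  4.4581] gap 0.014405129831656552 gf 59.08042252063751
yaw err 0.3968526861586952 shift tool to axle top (mm) x,y,z(to r86) [13.8101  1.1741 -4.984 ]
wrist masked phi 8.061155022102753 2107 0.3392268316938273
scene masked phi 8.165448134631873 133 1.6765781681847922
```

Call:
carry_out(plan=[1,0,0,0,0,1,0,0,0,0,1,0,0,0,0,1,0,0,0,0,1,0,0,0,0])

```text
time_s: 29.0
eef_pos: [0.5859, -0.0264, 0.3662]
eef_rot: [[-0.969, -0.249, -0.002], [-0.249, 0.969, -0.002], [0.002, -0.001, -1.0]]
contact_force: [-5.0, -6.3, 5.2]
finger_gap: 0.0145
grip_force: 59.1
```

```bash
python3 -c "
from h import *
where();see2()"
```

```text
t 29.0 grasp X,Y,Z mm [13.8099 -1.0771 81.0168] ang 9.673542898896361 R 82.18535172603373 F [-4.9523 -6.3231  5.235 ] gap 0.014533826020536074 gf 59.0804922580719
yaw err 0.39874429552071433 shift tool to axle top (mm) x,y,z(to r86) [13.812   1.1679 -4.9571]
wrist masked phi 8.0409879563273 2089 0.33620310270275966
scene masked phi 7.671259818964117 129 1.8983163518336756
```

Spoke0 is steady at 8.0°, which is the target, and it is gripped, so I'm handing in.

```bash
python3 -c "
from station import ctrl
print(ctrl.job_done())"
```

```text
the job is handed in; nothing more can be done
None
```

Job handed in at 29 s: the rotor rolled back and stopped at +48.4° (top away) and -32.4° (top towards), so I set the heavy side down at the +8.0° midpoint and hold that spoke gripped and still; my grip slipped off a spoke twice on the way, and the verdict was not shown.

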